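# Close the cover of the loaded block heater

### The job

Two identical block heaters stand open on the lab bench. Lower the hinged cover of the one that holds the orange rack of white-capped tubes until it is fully shut, bringing it down gently all the way instead of letting it drop, then let go of it. Leave the cover of the empty heater open as it is.

Things in the scene. Friction and masses are not known exactly. Their poses are not given: they have to be found in the camera images.
- cover (a joint): angle of the LOADED heater's cover, rad: 0 = shut flat on the rim, starts open at 1.25 to 1.5. Slightly stiff hinge: left above about 1.2 it stays, let go below about 0.8 it falls shut. Cover: blue frame, clear pane, 170 mm from hinge to free edge, 160 wide, 8 thick, about 350 g; 1 to 3 N at its bar move it.
- bar (a point): centre of the bail handle on the loaded heater's cover: black round bar, 12 mm thick, 120 long between its two side arms, parallel to the hinge. With the cover shut it lies 200 mm from the hinge axis towards the robot and 30 mm above it (30 mm beyond the cover's free edge); it turns with the cover about the hinge. Clear space of about 30 mm around it except at its arms.
- hinge (a point): middle of the hinge axis of the loaded heater (white box 180 mm deep, 170 wide, rim 85 high, fixed; orange rack with 16 white-capped tubes in its well). Lies at its far top edge, 85 mm up. Fixed to the heater: x level, from front to hinge (away from the robot, yaw up to 0.25 rad), y along the hinge, z up. Opening swings the free edge up and over towards +x.
- other_bar (a point): centre of the same bail handle on the cover of the other, EMPTY heater (same make, bare dark block with holes in its well). That cover also stands open at 1.25 to 1.5 rad and must stay as it is.

How it is judged:
By the outcome, as a careful person would: the job done as asked, in the order asked, and still so for the second after the job is handed in, with the robot touching nothing.
It also fails if it takes over 40 s, if anything falls off the work surface, if the arm or the gripper's body presses on something with over 40 N, if the wrist force passes 120 N, or if a joint passes its speed limit or range.

### The arm

A 6-joint arm with a two-finger parallel gripper is mounted at the origin on the work surface. World frame = base frame: x ahead of the robot, y to its left, z up, the work surface at z = 0. Lengths are in m, angles in rad, forces in N, time in s.
With the tool pointing down it reaches from about 0.2 to 0.875 m from the base axis. Payload 3.4 kg.
Tool frame: the origin (TCP) lies on the centre line of the jaws, within the pads' length; the fingertips stand 14 mm ahead of it and the grasp point (between the pads) lies 5 mm behind it; x points along the fingers, y is the direction in which the jaws open and shut, and the axes are right-handed (so a half turn about x gives the same grasp; the last joint's range is limited). The gripper opens to 94 mm and grips with 3 to 60 N. Pads are 16 mm wide; open, the fingers measure 119 mm over their backs; the gripper's body (75 mm by 177 mm) begins 78 mm behind the grasp point.
Start: joints at [-1.435, 0.276, 1.505, -0, 1.361, -0.121], TCP at [0.146, -0.556, 0.219] pointing down, gripper open.
Joint ranges: [-2.89, 2.89], [-0.75, 2.08], [0.22, 2.7], [-1.18, 4.32], [0.11, 2.71], [-2.7, 2.7]. Speed limits (rad/s): [2.57, 2.57, 3.14, 3.14, 3.14, 3.14].

### API

Orientations are given as a rotation vector (axis times angle).
In Python, from bench import ctrl gives the robot as it stands. The module is installed in compiled form; this text tells all that it offers.
- The arm moves only by the shell command python3 -m creep 'ROWS'. ROWS is JSON, a list of rows, each a list of 3 entries, a list of its own where there are three numbers: the shift along the tool's x, y, z in cm, then the turn, a rotation vector about the tool's x, y, z in rad, then the closure, from 0 (fully open) to 1 (shut). A call has 1 to 5 rows; each row shifts and turns the commanded pose from where the row before left it, along the tool's axes as they then stand; what a row does not reach is not made up. A row lasts 1/10 s, in which the tool goes at most 50 mm and 8.59 degrees, less where a joint would pass 70% of its speed; a pose out of reach is approached as far as the arm can. A call with a gripper value outside its range is refused whole. The fingers move at their own pace and stop on an object; the grip force is fixed at half the most. Time passes only in rows, so rows that do not move let the fingers close. It gives the time, the measured TCP pose, the force and the opening at its end, in the units of the state.
- ctrl.get_state(): the state, without advancing time (a new reading comes with each control period).
- ctrl.grab_frame(name): name is "side" or "top"; returns a dict with "pixels" (384x512x3 uint8, blue, green, red), "intrinsics" (3x3 intrinsics, pixels), "dist" ([k1, k2, p1, p2, k3] as OpenCV has them; the pictures are not rectified), "cam_to_world" (4x4, takes a point from camera to world coordinates). Camera axes: x right, y down, z forward; pixel columns grow to the right and rows downward; lengths in m; the calibration is good to about 2 mm. A picture is of the moment at which its call begins. There is no depth.
- ctrl.close_job(): hands the job in, once; it reports no verdict.
Trained networks look in a picture, given as the dict that the camera call returned (one of the last four; its "shot" number tells which), for a name from the list of things; names that differ only in an ending like _2 or _b are one class to them, and where a whole thing is asked for, a point or a joint stands for the part that bears it (a point fixed in the world has none). Each returns a list of dicts, best first, with "score" (0 to 1); they miss things now and then, are a little off and sometimes report something else, mostly with a low value. They report only what shows in the picture. A call takes as long as a camera call.
- ctrl.cut_out(label, picture): "mask" (384x512 bool, what is visible of it) and "location" ([row, column] in pixels, amid what is visible of it).
The state is a dict: "time_s": time; "joint_pos": joint angles; "dq": joint speeds; "effort": joint torques, N m; "tool_pos": TCP position; "eef_rot": TCP orientation; "ft_force": force on the tool from outside, world axes, zero at the start; "moment": the same for the moment, N m; "width": opening from 0.0 (shut) to 1.0 (fully open).
Only numpy, scipy, OpenCV 4.12 (cv2) and the standard library are available. Lean on these libraries where they do the work, as an engineer would, in place of code of your own. Each camera call takes 0.05 s, during which the arm holds its last target.

## Working session

There is one attempt and no reset: what is moved stays moved. The work goes in short steps, Python scripts to look and compute and a shell command to move; the robot and the scene stay as the last step left them, time stands still between calls to the robot, and variables do not carry over. Pictures are saved under pics/ and viewed, and the job is handed in when it is done.

```bash
mkdir -p pics; cat > h.py <<'E'
import numpy as np, cv2, pickle
from bench import ctrl
from scipy.spatial.transform import Rotation as R
def shot(n,tag):
    f=ctrl.grab_frame(n); cv2.imwrite(f'pics/{tag}_{n}.png',f['pixels']); pickle.dump(f,open(f'{tag}_{n}.pkl','wb')); return f
def ray(f,uv):
    K=np.array(f['intrinsics']);D=np.array(f['dist']);T=np.array(f['cam_to_world'])
    p=cv2.undistortPoints(np.array([[uv]],float),K,D)[0,0]
    d=T[:3,:3]@np.array([p[0],p[1],1]); return T[:3,3],d/np.linalg.norm(d)
def proj(f,P):
    K=np.array(f['intrinsics']);D=np.array(f['dist']);T=np.linalg.inv(np.array(f['cam_to_world']))
    r,_=cv2.Rodrigues(T[:3,:3]); return cv2.projectPoints(np.atleast_2d(np.array(P,float)),r,T[:3,3],K,D)[0][:,0]
def tri(rs):
    A=0;b=0
    for o,d in rs:
        M=np.eye(3)-np.outer(d,d);A=A+M;b=b+M@o
    x=np.linalg.solve(A,b); return x,[np.linalg.norm(np.cross(x-o,d)) for o,d in rs]
E
python3 - <<'E'
from h import *
s=ctrl.get_state(); print({k:np.round(v,3) for k,v in s.items()})
print(R.from_rotvec(s['eef_rot']).as_matrix().round(3))
for n in ['side','top']:
    f=shot(n,'a'); print(n,np.round(f['cam_to_world'],3).tolist(),np.round(f['intrinsics'],1).tolist())
    for l in ['cover','bar','hinge','other_bar']:
        for r in ctrl.cut_out(l,f): print(n,l,round(r['score'],2),np.round(r['location'],1),r['mask'].sum())
E
```

```text
{'time_s': np.float64(0.0), 'joint_pos': array([-1.435,  0.277,  1.506, -0.   ,  1.361, -0.121]), 'dq': array([0.001, 0.001, 0.   , 0.001, 0.   , 0.001]), 'effort': array([-1.0000e-03, -4.0459e+01, -2.3723e+01,  7.0000e-02,  3.4000e-02,
       -0.0000e+00]), 'tool_pos': array([ 0.146, -0.556,  0.219]), 'eef_rot': array([ 2.085,  0.271, -2.085]), 'ft_force': array([-0.534, -0.603,  0.211]), 'moment': array([ 0.042, -0.021, -0.003]), 'width': np.float64(0.999)}
[[-0.     0.254 -0.967]
 [ 0.002 -0.967 -0.254]
 [-1.    -0.002 -0.   ]]
side [[0.885, -0.313, 0.344, 0.321], [-0.465, -0.603, 0.649, -0.448], [0.004, -0.734, -0.679, 0.606], [0.0, 0.0, 0.0, 1.0]] [[362.7, 0.0, 254.0], [0.0, 362.7, 188.1], [0.0, 0.0, 1.0]]
side cover 0.66 [112.9 252.8] 2700
side bar 0.93 [113.  252.4] 2619
side hinge 0.97 [166.8 238.1] 9165
side other_bar 0.7 [215.4 395.2] 6920
top [[0.005, -0.983, 0.186, 0.392], [-1.0, -0.0, 0.024, -0.02], [-0.024, -0.186, -0.982, 1.008], [0.0, 0.0, 0.0, 1.0]] [[399.1, 0.0, 258.3], [0.0, 399.1, 198.5], [0.0, 0.0, 1.0]]
top cover 0.62 [157.5 179. ] 1568
top bar 0.61 [154.1 182.2] 1696
top hinge 0.93 [193.3 194.2] 7607
top other_bar 0.89 [128.5 357.9] 2272
```

View pics/a_side.png

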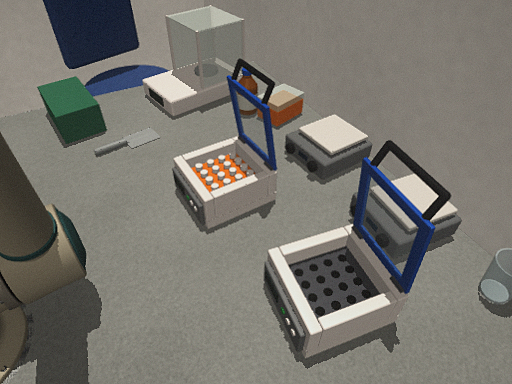

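View pics/a_top.png

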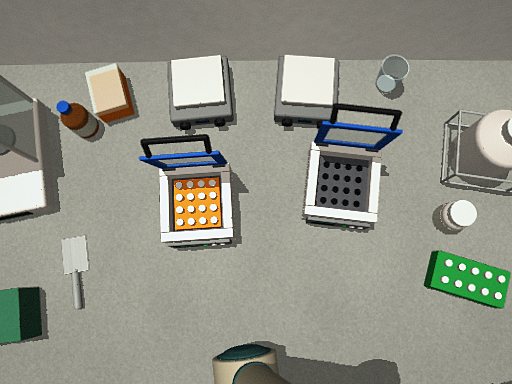

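The loaded heater is on the left: about (195,205) in top and (225,180) in side, with its bar at about (177,142) top and (253,78) side. The empty one is on the right, about (343,180) in top. I'll zoom in to pick points for a model fit.

```bash
python3 - <<'E'
import cv2
a=cv2.imread('pics/a_side.png')[50:240,160:290];cv2.imwrite('pics/a_side_z.png',cv2.resize(a,None,fx=3,fy=3,interpolation=cv2.INTER_CUBIC))
a=cv2.imread('pics/a_top.png')[125:255,130:250];cv2.imwrite('pics/a_top_z.png',cv2.resize(a,None,fx=4,fy=4,interpolation=cv2.INTER_CUBIC))
E
```

```text
(no output)
```

View pics/a_side_z.png

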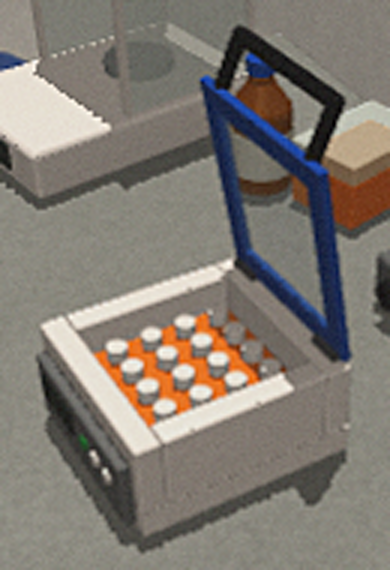

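View pics/a_top_z.png

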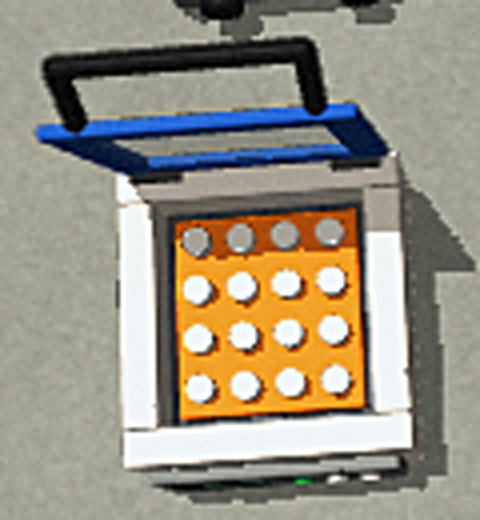

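```bash
cat > fit.py <<'E'
from h import *
from scipy.optimize import least_squares
S=pickle.load(open('a_side.pkl','rb'));T=pickle.load(open('a_top.pkl','rb'))
def barl(th,y): return [-.2*np.cos(th)+.03*np.sin(th),y,.2*np.sin(th)+.03*np.cos(th)]
def W(p,L):
    c,s=np.cos(p[2]),np.sin(p[2]); return np.array([[p[0]+c*l[0]-s*l[1],p[1]+s*l[0]+c*l[1],.085+l[2]] for l in L])
obs={'S':(S,[(173.8,158),(204.8,201.5),(239.8,61.8),(271.9,83.5)]),'T':(T,[(160.7,241),(232.5,235.5),(142.7,141.2),(206.2,136.2)])}
def pts(p): return W(p,[[-.18,.085,0],[-.18,-.085,0],barl(p[3],p[4]),barl(p[3],-p[4])])
def res(p): return np.concatenate([(proj(f,pts(p))-np.array(o)).ravel() for f,o in obs.values()]+[[(p[4]-.06)*500]])
r=least_squares(res,[.6,.2,0,1.35,.06])
if __name__=='__main__':
    p=r.x; print(p.round(4)); print(r.fun.round(1))
    print('bar',W(p,[barl(p[3],0)]).round(4),'hinge front',W(p,[[-.18,0,0]]).round(3))
    st=np.array(ctrl.get_state()['tool_pos'])
E
python3 fit.py
```

```text
[0.6521 0.1593 0.0741 1.3821 0.0605]
[-0.9 -0.6  0.5 -0.4  0.2 -0.8  0.4  0.3 -0.3 -0.2  0.6  0.2  0.5  0.3
 -0.3  0.4  0.2]
bar [[0.6441 0.1587 0.2871]] hinge front [[0.473 0.146 0.085]]
```

```bash
python3 -m creep '[[[-5,0,0],[0,0,0],0],[[-5,0,0],[0,0,0],0],[[-5,0,0],[0,0,0],0],[[-5,0,0],[0,0,0],0],[[0,0,0],[0,0,0],0]]'; cat > plan.py <<'E'
from fit import *
import sys
p=r.x
def tgt(th,pitch,ahead=.003,dx=0,dz=0):
    # pitch 0 = down; TCP such that bar lies 'ahead' m in front along tool x
    yaw=p[2]
    Rz=R.from_euler('z',yaw).as_matrix()
    xt=np.array([np.sin(pitch),0,-np.cos(pitch)]); yt=np.array([np.cos(pitch),0,np.sin(pitch)])
    M=Rz@np.stack([xt,yt,np.cross(xt,yt)],1)
    b=W(p,[barl(th,0)])[0]
    return b-ahead*M[:,0]+Rz@np.array([dx,0,dz]),M
def cur():
    s=ctrl.get_state(); return np.array(s['tool_pos']),R.from_rotvec(s['eef_rot']).as_matrix(),s
def rows(P0,M0,P1,M1,n):
    rv=R.from_matrix(M0.T@M1).as_rotvec()
    for i in range(n):
        A=M0@R.from_rotvec(rv*i/n).as_matrix()
        print((A.T@((P1-P0)/n)*100).round(2).tolist(),(rv/n).round(3).tolist())
E
python3 - <<'E'
from plan import *
P,M,s=cur();print(P,s['joint_pos'].round(3))
P1,M1=tgt(p[3],0,dz=.11)
print(P1);rows(P,M,P1,M1,20)
E
```

```text
time_s: 1.0
tool_pos: [0.1464, -0.5583, 0.4274]
eef_rot: [2.078, 0.253, -2.078]
ft_force: [-0.3, -0.1, -0.4]
width: 1.0
[ 0.14640348 -0.55831863  0.42741908] [-1.435  0.233  1.067  0.     1.826 -0.121]
[0.64408109 0.15869561 0.40007726]
[0.09, -2.84, -3.32] [-0.069, 0.001, -0.001]
[0.09, -2.6, -3.51] [-0.069, 0.001, -0.001]
[0.1, -2.35, -3.68] [-0.069, 0.001, -0.001]
[0.1, -2.09, -3.83] [-0.069, 0.001, -0.001]
[0.1, -1.82, -3.97] [-0.069, 0.001, -0.001]
[0.11, -1.54, -4.08] [-0.069, 0.001, -0.001]
[0.11, -1.25, -4.18] [-0.069, 0.001, -0.001]
[0.11, -0.96, -4.26] [-0.069, 0.001, -0.001]
[0.12, -0.66, -4.31] [-0.069, 0.001, -0.001]
[0.12, -0.36, -4.35] [-0.069, 0.001, -0.001]
[0.12, -0.06, -4.36] [-0.069, 0.001, -0.001]
[0.12, 0.24, -4.36] [-0.069, 0.001, -0.001]
[0.13, 0.55, -4.33] [-0.069, 0.001, -0.001]
[0.13, 0.85, -4.28] [-0.069, 0.001, -0.001]
[0.13, 1.14, -4.21] [-0.069, 0.001, -0.001]
[0.13, 1.43, -4.12] [-0.069, 0.001, -0.001]
[0.13, 1.71, -4.01] [-0.069, 0.001, -0.001]
[0.13, 1.99, -3.89] [-0.069, 0.001, -0.001]
[0.14, 2.25, -3.74] [-0.069, 0.001, -0.001]
[0.14, 2.51, -3.57] [-0.069, 0.001, -0.001]
```

```bash
python3 -m creep '[[[0,-2.8,-3.3],[-0.07,0,0],0],[[0,-2.6,-3.5],[-0.07,0,0],0],[[0,-2.4,-3.7],[-0.07,0,0],0],[[0,-2.1,-3.8],[-0.07,0,0],0],[[0,-1.8,-4],[-0.07,0,0],0]]'
python3 -m creep '[[[0,-1.5,-4.1],[-0.07,0,0],0],[[0,-1.2,-4.2],[-0.07,0,0],0],[[0,-1,-4.3],[-0.07,0,0],0],[[0,-0.7,-4.3],[-0.07,0,0],0],[[0,-0.4,-4.3],[-0.07,0,0],0]]'
python3 -m creep '[[[0,-0.1,-4.4],[-0.07,0,0],0],[[0,0.2,-4.4],[-0.07,0,0],0],[[0,0.5,-4.3],[-0.07,0,0],0],[[0,0.8,-4.3],[-0.07,0,0],0],[[0,1.1,-4.2],[-0.07,0,0],0]]'
python3 - <<'E'
from plan import *
P,M,s=cur();print(P,s['joint_pos'].round(3))
P1,M1=tgt(p[3],0,dz=.11)
print(P1);rows(P,M,P1,M1,6)
E
```

```text
time_s: 1.5
tool_pos: [0.2707, -0.3749, 0.4188]
eef_rot: [1.874, 0.589, -1.874]
ft_force: [1.5, -0.1, -0.2]
width: 0.999
time_s: 2.0
tool_pos: [0.3941, -0.1949, 0.4189]
eef_rot: [1.643, 0.855, -1.644]
ft_force: [0.0, -0.7, -0.0]
width: 1.003
time_s: 2.5
tool_pos: [0.5157, -0.0133, 0.4188]
eef_rot: [1.398, 1.074, -1.399]
ft_force: [0.2, -1.2, -0.3]
width: 0.995
[ 0.51567248 -0.01334336  0.41883236] [-0.161  0.139  1.207 -0.     1.796  0.1  ]
[0.64408109 0.15869561 0.40007726]
[0.31, 1.33, -3.32] [-0.056, 0.0, 0.0]
[0.31, 1.51, -3.24] [-0.056, 0.0, 0.0]
[0.31, 1.69, -3.15] [-0.056, 0.0, 0.0]
[0.31, 1.86, -3.05] [-0.056, 0.0, 0.0]
[0.31, 2.03, -2.95] [-0.056, 0.0, 0.0]
[0.31, 2.19, -2.83] [-0.056, 0.0, 0.0]
```

```bash
python3 -m creep '[[[0,1.5,-4],[-0.07,0,0],0],[[0,1.7,-3.9],[-0.07,0,0],0],[[0,1.9,-3.7],[-0.07,0,0],0],[[0,2.1,-3.4],[-0.06,0,0],0],[[0,0,0],[0,0,0],0]]'
python3 - <<'E'
from plan import *
P,M,s=cur();print(P,s['joint_pos'].round(3))
P1,M1=tgt(p[3],0,dz=.08)
print(P1);rows(P,M,P1,M1,2)
E
```

```text
time_s: 3.0
tool_pos: [0.6126, 0.1257, 0.4163]
eef_rot: [1.2, 1.218, -1.202]
ft_force: [0.4, -0.9, -0.0]
width: 0.999
[0.61259454 0.12569587 0.41628811] [0.09  0.325 0.964 0.002 1.855 0.079]
[0.64408109 0.15869561 0.37007726]
[2.31, 1.6, -1.63] [-0.031, -0.001, 0.001]
[2.31, 1.65, -1.58] [-0.031, -0.001, 0.001]
```

```bash
python3 -m creep '[[[1.5,1.6,-1.6],[-0.03,0,0],0],[[2,1.6,-1.6],[-0.03,0,0],0],[[0,0,0],[0,0,0],0]]'
python3 - <<'E'
from plan import *
P,M,s=cur();print(P,s['joint_pos'].round(3))
P1,M1=tgt(p[3],0)
print(P1);rows(P,M,P1,M1,1)
for n in ['side','top']:
    f=shot(n,'b');c=f['pixels'][0:240,130:320] if n=='side' else f['pixels'][80:260,100:290]
    cv2.imwrite(f'pics/b_{n}_z.png',cv2.resize(c,None,fx=3,fy=3,interpolation=cv2.INTER_CUBIC)[:600])
E
```

```text
time_s: 3.3
tool_pos: [0.6422, 0.1555, 0.3792]
eef_rot: [1.156, 1.245, -1.164]
ft_force: [0.8, -1.4, -0.0]
width: 0.999
[0.64218879 0.15550363 0.3792087 ] [1.320e-01 3.840e-01 9.630e-01 1.000e-03 1.802e+00 6.500e-02]
[0.64408109 0.15869561 0.29007726]
[8.91, 0.27, -0.3] [-0.007, -0.0, 0.007]
```

View pics/b_side_z.png

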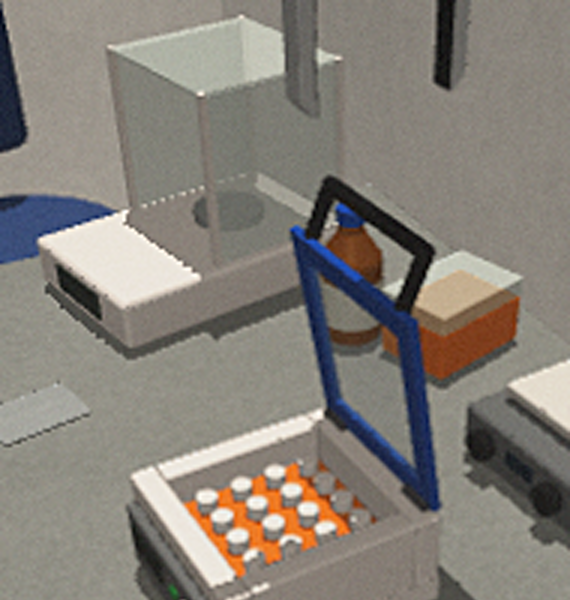

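View pics/b_top_z.png

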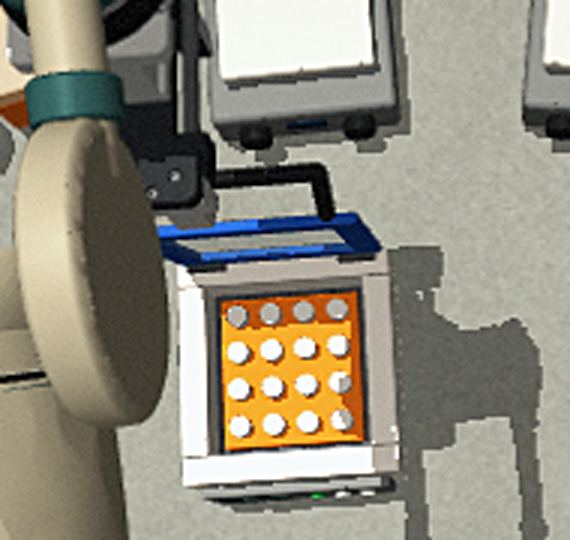

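Both fingers straddle the bar in the side view: tips at about (230,38) and (278,28), bar centre at about (257,72). Descending.

```bash
python3 -m creep '[[[3,0.2,-0.2],[0,0,0],0],[[3,0.1,-0.1],[0,0,0],0],[[2,0,0],[0,0,0],0],[[0.9,0,0],[0,0,0],0],[[0,0,0],[0,0,0],0.3]]'
python3 - <<'E'
from plan import *
P,M,s=cur();print(P,s['joint_pos'].round(3))
P1,M1=tgt(p[3],0)
print(P1);rows(P,M,P1,M1,1)
for n in ['side']:
    f=shot(n,'c');c=f['pixels'][0:200,130:320]
    cv2.imwrite(f'pics/c_{n}_z.png',cv2.resize(c,None,fx=3,fy=3,interpolation=cv2.INTER_CUBIC)[:600])
E
```

```text
time_s: 3.9
tool_pos: [0.644, 0.1567, 0.2954]
eef_rot: [1.16, 1.239, -1.162]
ft_force: [0.6, 0.3, -0.7]
width: 0.945
[0.64403387 0.15666837 0.29539367] [ 0.134  0.386  1.157 -0.     1.6    0.069]
[0.64408109 0.15869561 0.29007726]
[0.53, 0.02, -0.2] [-0.009, 0.0, 0.001]
```

View pics/c_side_z.png

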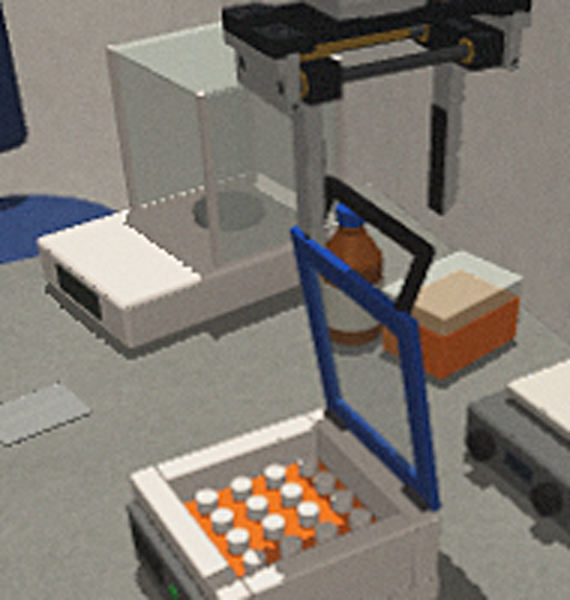

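Fingers straddle the bar cleanly. Lowering the last 5 mm and closing to a near-fit.

```bash
python3 -m creep '[[[0.5,0,-0.1],[0,0,0],0.6],[[0,0,0],[0,0,0],0.7],[[0,0,0],[0,0,0],0.8],[[0,0,0],[0,0,0],0.84],[[0,0,0],[0,0,0],0.84]]'
python3 -m creep '[[[0,0,0],[0,0,0],0.84],[[0,0,0],[0,0,0],0.84],[[0,0,0],[0,0,0],0.84]]'
cat > arc.py <<'E'
from plan import *
# rows from nominal (th0,pitch0)->(th1,pitch1)
def seq(th0,pi0,th1,pi1,n,ah=.003,start=None):
    ths=np.linspace(th0,th1,n+1);pis=np.linspace(pi0,pi1,n+1)
    Q=[tgt(a,b,ah) for a,b in zip(ths,pis)]
    for i in range(n):
        (P0,M0),(P1,M1)=Q[i],Q[i+1]
        print(i,ths[i+1].round(3),pis[i+1].round(3),(M0.T@(P1-P0)*100).round(2).tolist(),R.from_matrix(M0.T@M1).as_rotvec().round(3).tolist())
def err(th,pi,ah=.003):
    P,M,s=cur();P1,M1=tgt(th,pi,ah)
    print('err tool cm',(M.T@(P1-P)*100).round(2),'rot',R.from_matrix(M.T@M1).as_rotvec().round(3),'q',s['joint_pos'].round(3),'f',np.round(s['ft_force'],1),s['width'])
E
python3 - <<'E'
from arc import *
err(p[3],0)
seq(p[3],0,0,.8,50)
E
```

```text
time_s: 4.45
tool_pos: [0.6447, 0.1586, 0.2907]
eef_rot: [1.161, 1.239, -1.16]
ft_force: [-0.2, 0.0, 0.2]
width: 0.487
time_s: 4.75
tool_pos: [0.6446, 0.1586, 0.2904]
eef_rot: [1.16, 1.24, -1.161]
ft_force: [-0.6, -0.2, -0.4]
width: 0.228
err tool cm [ 0.03 -0.05 -0.01] rot [-0.008  0.     0.   ] q [ 0.137  0.388  1.165 -0.     1.588  0.071] f [-0.6 -0.2 -0.4] 0.2275217245624552
0 1.354 0.016 [0.03, -0.56, -0.0] [-0.0, 0.0, 0.016]
1 1.327 0.032 [0.04, -0.56, 0.0] [0.0, 0.0, 0.016]
2 1.299 0.048 [0.04, -0.56, 0.0] [-0.0, -0.0, 0.016]
3 1.272 0.064 [0.05, -0.56, -0.0] [0.0, 0.0, 0.016]
4 1.244 0.08 [0.06, -0.56, 0.0] [-0.0, -0.0, 0.016]
5 1.216 0.096 [0.06, -0.56, -0.0] [-0.0, 0.0, 0.016]
6 1.189 0.112 [0.07, -0.56, -0.0] [0.0, 0.0, 0.016]
7 1.161 0.128 [0.08, -0.56, -0.0] [-0.0, -0.0, 0.016]
8 1.133 0.144 [0.08, -0.56, 0.0] [0.0, -0.0, 0.016]
9 1.106 0.16 [0.09, -0.56, -0.0] [-0.0, 0.0, 0.016]
10 1.078 0.176 [0.09, -0.56, 0.0] [-0.0, 0.0, 0.016]
11 1.05 0.192 [0.1, -0.55, -0.0] [0.0, 0.0, 0.016]
12 1.023 0.208 [0.11, -0.55, -0.0] [-0.0, -0.0, 0.016]
13 0.995 0.224 [0.11, -0.55, 0.0] [
[... 1219 characters left out ...]
0.0, -0.0, 0.016]
37 0.332 0.608 [0.26, -0.5, -0.0] [0.0, 0.0, 0.016]
38 0.304 0.624 [0.27, -0.5, 0.0] [0.0, -0.0, 0.016]
39 0.276 0.64 [0.27, -0.49, -0.0] [-0.0, 0.0, 0.016]
40 0.249 0.656 [0.28, -0.49, 0.0] [0.0, -0.0, 0.016]
41 0.221 0.672 [0.28, -0.49, -0.0] [-0.0, 0.0, 0.016]
42 0.193 0.688 [0.29, -0.48, 0.0] [0.0, 0.0, 0.016]
43 0.166 0.704 [0.29, -0.48, -0.0] [-0.0, -0.0, 0.016]
44 0.138 0.72 [0.3, -0.48, 0.0] [0.0, 0.0, 0.016]
45 0.111 0.736 [0.31, -0.47, 0.0] [0.0, -0.0, 0.016]
46 0.083 0.752 [0.31, -0.47, -0.0] [0.0, 0.0, 0.016]
47 0.055 0.768 [0.32, -0.47, 0.0] [0.0, -0.0, 0.016]
48 0.028 0.784 [0.32, -0.46, -0.0] [-0.0, 0.0, 0.016]
49 0.0 0.8 [0.33, -0.46, 0.0] [0.0, -0.0, 0.016]
```

```bash
python3 -m creep '[[[0,0,0],[0,0,0],0.84],[[0,0,0],[0,0,0],0.84]]'
python3 -m creep '[[[0,-0.5,0],[0,0,0.016],0.84],[[0,-0.6,0],[0,0,0.016],0.84],[[0.1,-0.6,0],[0,0,0.016],0.84],[[0,-0.5,0],[0,0,0.016],0.84],[[0.1,-0.6,0],[0,0,0.016],0.84]]'
python3 - <<'E'
from arc import *
err(p[3]-.138,.08)
f=shot('side','d');c=f['pixels'][0:200,130:320]
cv2.imwrite(f'pics/d_side_z.png',cv2.resize(c,None,fx=3,fy=3,interpolation=cv2.INTER_CUBIC)[:600])
E
```

```text
time_s: 4.95
tool_pos: [0.6444, 0.1586, 0.2904]
eef_rot: [1.16, 1.24, -1.161]
ft_force: [-0.9, -0.4, 0.2]
width: 0.161
time_s: 5.45
tool_pos: [0.6162, 0.1567, 0.288]
eef_rot: [1.2, 1.181, -1.099]
ft_force: [0.3, 0.1, 0.8]
width: 0.163
err tool cm [ 0.1  -0.01  0.01] rot [-0.008  0.001 -0.002] q [ 0.143  0.295  1.314 -0.006  1.451  0.078] f [0.3 0.1 0.8] 0.16266858389160957
```

View pics/d_side_z.png

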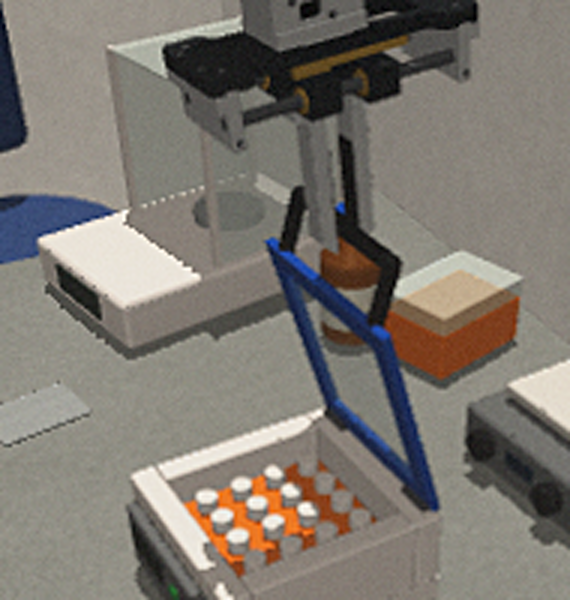

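The bar is held between the fingers at about (237,75) and the cover is following. Continuing with a slightly tighter gap.

```bash
python3 -m creep '[[[0.1,-0.5,0],[0,0,0.016],0.86],[[0.1,-0.6,0],[0,0,0.016],0.86],[[0.1,-0.6,0],[0,0,0.016],0.86],[[0.1,-0.5,0],[0,0,0.016],0.86],[[0.1,-0.6,0],[0,0,0.016],0.86]]'
python3 - <<'E'
from arc import *
err(1.106,.16)
E
python3 -m creep '[[[0.1,-0.5,0],[0,0,0.016],0.86],[[0.1,-0.6,0],[0,0,0.016],0.86],[[0.1,-0.6,0],[0,0,0.016],0.86],[[0.1,-0.5,0],[0,0,0.016],0.86],[[0.1,-0.5,0],[0,0,0.016],0.86]]'
python3 - <<'E'
from arc import *
err(.967,.24)
E
python3 -m creep '[[[0.1,-0.5,0],[0,0,0.016],0.86],[[0.1,-0.6,0],[0,0,0.016],0.86],[[0.2,-0.6,0],[0,0,0.016],0.86],[[0.2,-0.5,0],[0,0,0.016],0.86],[[0.2,-0.5,0],[0,0,0.016],0.86]]'
python3 - <<'E'
from arc import *
err(.829,.32)
E
```

```text
time_s: 6.0
tool_pos: [0.5892, 0.1549, 0.2793]
eef_rot: [1.237, 1.124, -1.04]
ft_force: [0.1, 0.1, 0.2]
width: 0.141
err tool cm [-0.09 -0.01  0.03] rot [-0.008  0.001 -0.001] q [ 0.152  0.212  1.458 -0.014  1.311  0.088] f [0.1 0.1 0.2] 0.1405561490090645
time_s: 6.5
tool_pos: [0.5636, 0.1532, 0.2692]
eef_rot: [1.271, 1.066, -0.98]
ft_force: [-0.5, 0.1, 0.7]
width: 0.139
err tool cm [-0.06 -0.07  0.05] rot [-0.008  0.002 -0.001] q [ 0.161  0.136  1.594 -0.025  1.172  0.102] f [-0.5  0.1  0.7] 0.13901327472199124
time_s: 7.0
tool_pos: [0.5396, 0.1517, 0.2541]
eef_rot: [1.304, 1.008, -0.92]
ft_force: [-0.2, 0.6, -0.1]
width: 0.137
err tool cm [-0.18 -0.07  0.07] rot [-0.008  0.003 -0.001] q [ 0.173  0.068  1.73  -0.039  1.024  0.122] f [-0.2  0.6 -0.1] 0.13720755335883264
```

```bash
python3 -m creep '[[[0.1,-0.6,0],[0,0,0.016],0.86],[[0.1,-0.5,0],[0,0,0.016],0.86],[[0.1,-0.6,0],[0,0,0.016],0.86],[[0.2,-0.5,0],[0,0,0.016],0.86],[[0.2,-0.5,0],[0,0,0.016],0.86]]'
python3 - <<'E'
from arc import *
err(.691,.4)
E
python3 -m creep '[[[0.2,-0.6,0],[0,0,0.016],0.86],[[0.2,-0.5,0],[0,0,0.016],0.86],[[0.2,-0.6,0],[0,0,0.016],0.86],[[0.2,-0.5,0],[0,0,0.016],0.86],[[0.2,-0.5,0],[0,0,0.016],0.86]]'
python3 - <<'E'
from arc import *
err(.553,.48)
f=shot('side','e');c=f['pixels'][0:200,130:320]
cv2.imwrite(f'pics/e_side_z.png',cv2.resize(c,None,fx=3,fy=3,interpolation=cv2.INTER_CUBIC)[:600])
E
```

```text
time_s: 7.5
tool_pos: [0.5169, 0.1502, 0.2384]
eef_rot: [1.335, 0.949, -0.859]
ft_force: [-1.4, -0.7, 0.3]
width: 0.137
err tool cm [-0.02 -0.06  0.09] rot [-0.007  0.003 -0.001] q [ 0.186  0.008  1.861 -0.061  0.875  0.15 ] f [-1.4 -0.7  0.3] 0.13740950366220417
time_s: 8.0
tool_pos: [0.4963, 0.1488, 0.2179]
eef_rot: [1.364, 0.89, -0.798]
ft_force: [-0.6, -0.8, 0.1]
width: 0.139
err tool cm [-0.02  0.05  0.1 ] rot [-0.007  0.004 -0.001] q [ 0.203 -0.037  1.994 -0.097  0.71   0.195] f [-0.6 -0.8  0.1] 0.13856124310130066
```

View pics/e_side_z.png

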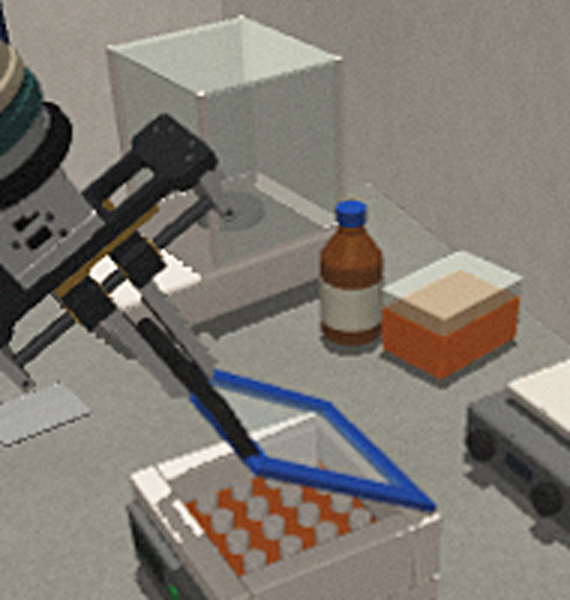

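Joint 5 is heading for its lower limit, so I'm slowing the tool's pitch change for the rest of the arc.

```bash
python3 - <<'E'
from arc import *
seq(.553,.48,0,.56,24)
E
```

```text
0 0.53 0.483 [0.18, -0.43, 0.0] [0.0, 0.0, 0.003]
1 0.507 0.487 [0.19, -0.43, -0.0] [-0.0, -0.0, 0.003]
2 0.484 0.49 [0.2, -0.42, 0.0] [0.0, -0.0, 0.003]
3 0.461 0.493 [0.21, -0.42, -0.0] [0.0, -0.0, 0.003]
4 0.438 0.497 [0.21, -0.41, 0.0] [-0.0, 0.0, 0.003]
5 0.415 0.5 [0.22, -0.41, -0.0] [-0.0, 0.0, 0.003]
6 0.392 0.503 [0.23, -0.41, 0.0] [0.0, -0.0, 0.003]
7 0.369 0.507 [0.24, -0.4, 0.0] [-0.0, 0.0, 0.003]
8 0.346 0.51 [0.25, -0.4, -0.0] [0.0, -0.0, 0.003]
9 0.323 0.513 [0.25, -0.39, -0.0] [-0.0, 0.0, 0.003]
10 0.3 0.517 [0.26, -0.39, 0.0] [0.0, -0.0, 0.003]
11 0.276 0.52 [0.27, -0.38, -0.0] [0.0, 0.0, 0.003]
12 0.253 0.523 [0.28, -0.38, 0.0] [-0.0, -0.0, 0.003]
13 0.23 0.527 [0.28, -0.37, -0.0] [0.0, 0.0, 0.003]
14 0.207 0.53 [0.29, -0.36, 0.0] [0.0, -0.0, 0.003]
15 0.184 0.533 [0.3, -0.36, -0.0] [-0.0, 0.0, 0.003]
16 0.161 0.537 [0.31, -0.35, 0.0] [0.0, 0.0, 0.003]
17 0.138 0.54 [0.31, -0.35, -0.0] [-0.0, -0.0, 0.003]
18 0.115 0.543 [0.32, -0.34, -0.0] [0.0, 0.0, 0.003]
19 0.092 0.547 [0.33, -0.33, 0.0] [-0.0, -0.0, 0.003]
20 0.069 0.55 [0.33, -0.33, -0.0] [0.0, -0.0, 0.003]
21 0.046 0.553 [0.34, -0.32, 0.0] [-0.0, -0.0, 0.003]
22 0.023 0.557 [0.35, -0.31, 0.0] [-0.0, 0.0, 0.003]
23 0.0 0.56 [0.35, -0.31, -0.0] [0.0, -0.0, 0.003]
```

```bash
python3 -m creep '[[[0.2,-0.4,0],[0,0,0.003],0.86],[[0.2,-0.4,0],[0,0,0.003],0.86],[[0.2,-0.4,0],[0,0,0.004],0.86],[[0.2,-0.4,0],[0,0,0.003],0.86],[[0.2,-0.4,0],[0,0,0.004],0.86]]'
python3 - <<'E'
from arc import *
err(.438,.497)
E
python3 -m creep '[[[0.2,-0.4,0.1],[0,0,0.003],0.86],[[0.2,-0.4,0],[0,0,0.003],0.86],[[0.2,-0.4,0],[0,0,0.004],0.86],[[0.3,-0.4,0],[0,0,0.003],0.86],[[0.3,-0.4,0],[0,0,0.004],0.86]]'
python3 - <<'E'
from arc import *
err(.323,.513)
E
```

```text
time_s: 8.55
tool_pos: [0.484, 0.148, 0.1997]
eef_rot: [1.369, 0.877, -0.785]
ft_force: [-1.5, 0.4, -0.8]
width: 0.141
err tool cm [-0.06 -0.12  0.12] rot [-0.007  0.004 -0.   ] q [ 0.211 -0.044  2.059 -0.116  0.637  0.221] f [-1.5  0.4 -0.8] 0.1409321646127656
time_s: 9.05
tool_pos: [0.472, 0.1461, 0.1793]
eef_rot: [1.375, 0.865, -0.773]
ft_force: [-2.4, -0.0, -0.0]
width: 0.138
err tool cm [-0.07 -0.08  0.02] rot [-0.007  0.004 -0.001] q [ 0.216 -0.045  2.127 -0.14   0.555  0.249] f [-2.4 -0.  -0. ] 0.13752933358020167
```

```bash
python3 -m creep '[[[0.2,-0.4,0],[0,0,0.003],0.86],[[0.2,-0.4,0],[0,0,0.003],0.86],[[0.3,-0.4,0],[0,0,0.004],0.86],[[0.3,-0.4,0],[0,0,0.003],0.86],[[0.3,-0.4,0],[0,0,0.004],0.86]]'
python3 - <<'E'
from arc import *
err(.207,.53)
f=shot('side','g');c=f['pixels'][50:250,100:300]
cv2.imwrite(f'pics/g_side_z.png',cv2.resize(c,None,fx=3,fy=3,interpolation=cv2.INTER_CUBIC)[:600])
E
```

```text
time_s: 9.55
tool_pos: [0.4616, 0.1455, 0.1583]
eef_rot: [1.381, 0.852, -0.759]
ft_force: [-0.1, -0.5, -0.2]
width: 0.141
err tool cm [ 0.02 -0.02  0.04] rot [-0.007  0.004 -0.001] q [ 0.224 -0.037  2.194 -0.179  0.465  0.296] f [-0.1 -0.5 -0.2] 0.14134112499049573
```

View pics/g_side_z.png

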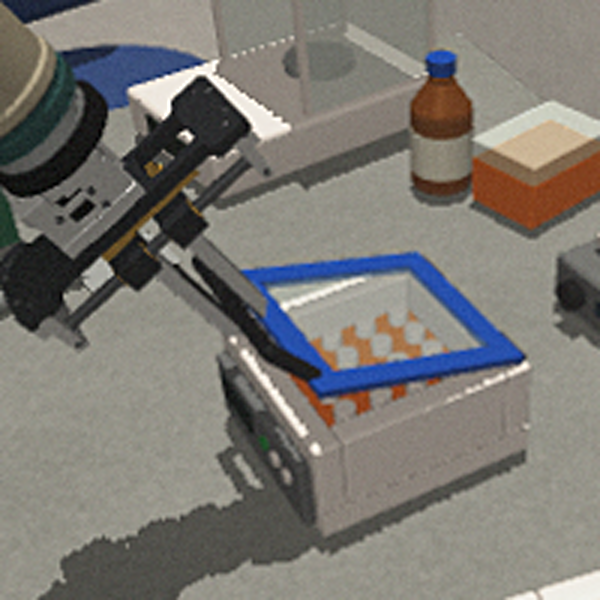

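The cover is about 0.2 rad open, its front edge still above the rim at (215,175), and the bar is between the fingers. Last part goes slower.

```bash
python3 -m creep '[[[0.3,-0.4,0],[0,0,0.003],0.86],[[0.3,-0.3,0],[0,0,0.003],0.86],[[0.3,-0.4,0],[0,0,0.004],0.86],[[0.3,-0.3,0],[0,0,0.003],0.86],[[0.3,-0.3,0],[0,0,0.004],0.86]]'
python3 - <<'E'
from arc import *
err(.092,.547); seq(.092,.547,0,.547,8)
E
```

```text
time_s: 10.1
tool_pos: [0.4542, 0.1449, 0.1364]
eef_rot: [1.386, 0.84, -0.747]
ft_force: [-3.1, -0.7, -0.7]
width: 0.142
err tool cm [0.08 0.01 0.03] rot [-0.007  0.004 -0.   ] q [ 0.231 -0.017  2.257 -0.239  0.37   0.364] f [-3.1 -0.7 -0.7] 0.1422037390425515
0 0.08 0.547 [0.16, -0.16, 0.0] [0.0, 0.0, 0.0]
1 0.069 0.547 [0.17, -0.16, -0.0] [0.0, 0.0, 0.0]
2 0.057 0.547 [0.17, -0.16, 0.0] [0.0, 0.0, 0.0]
3 0.046 0.547 [0.17, -0.16, 0.0] [0.0, 0.0, 0.0]
4 0.034 0.547 [0.17, -0.16, 0.0] [0.0, 0.0, 0.0]
5 0.023 0.547 [0.17, -0.15, -0.0] [0.0, 0.0, 0.0]
6 0.011 0.547 [0.18, -0.15, -0.0] [0.0, 0.0, 0.0]
7 0.0 0.547 [0.18, -0.15, 0.0] [0.0, 0.0, 0.0]
```

```bash
python3 -m creep '[[[0.2,-0.2,0],[0,0,0],0.86],[[0.2,-0.1,0],[0,0,0],0.86],[[0.2,-0.2,0],[0,0,0],0.86],[[0.2,-0.1,0],[0,0,0],0.86],[[0.2,-0.2,0],[0,0,0],0.86]]'
python3 -m creep '[[[0.2,-0.1,0],[0,0,0],0.86],[[0.2,-0.2,0],[0,0,0],0.86],[[0.1,-0.1,0],[0,0,0],0.86],[[0,0,0],[0,0,0],0.86]]'
python3 - <<'E'
from arc import *
err(0,.547)
for n in ['side','top']:
    f=shot(n,'i');c=f['pixels'][90:250,120:300] if n=='side' else f['pixels'][120:300,120:300]
    cv2.imwrite(f'pics/i_{n}_z.png',cv2.resize(c,None,fx=3.3,fy=3.3,interpolation=cv2.INTER_CUBIC)[:600])
E
```

```text
time_s: 10.6
tool_pos: [0.4513, 0.1446, 0.1229]
eef_rot: [1.385, 0.842, -0.75]
ft_force: [-7.0, 1.9, 0.5]
width: 0.145
time_s: 11.0
tool_pos: [0.4501, 0.1445, 0.1162]
eef_rot: [1.385, 0.843, -0.751]
ft_force: [-6.2, 2.1, -2.0]
width: 0.145
err tool cm [-0.06  0.16  0.02] rot [-0.007  0.005  0.004] q [ 0.233  0.014  2.295 -0.289  0.308  0.419] f [-6.2  2.1 -2. ] 0.1445222899676439
```

View pics/i_side_z.png

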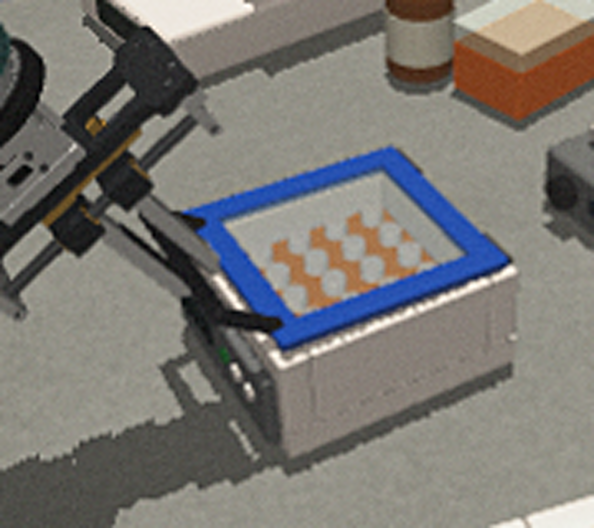

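View pics/i_top_z.png

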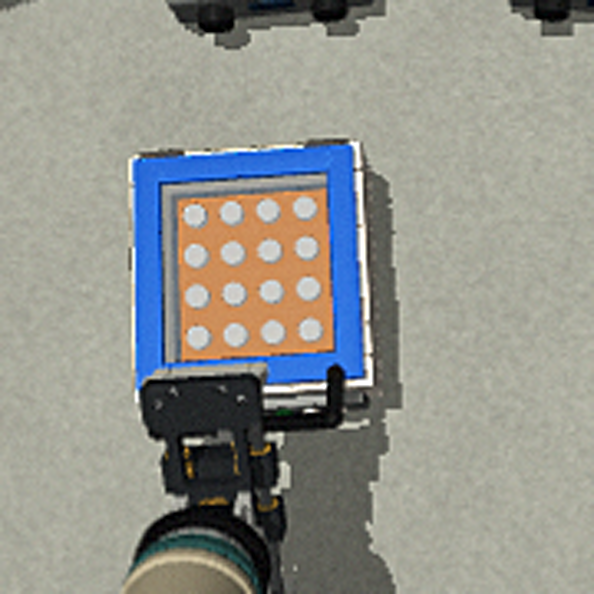

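Nearly shut. The force direction (−6, 2, −2 N) says the lower finger still carries the lid, so I'll go straight down in small steps and watch the force.

```bash
python3 -m creep '[[[0.09,-0.05,0],[0,0,0],0.86],[[0.09,-0.05,0],[0,0,0],0.86],[[0.09,-0.05,0],[0,0,0],0.86],[[0,0,0],[0,0,0],0.86]]'
python3 -m creep '[[[0.09,-0.05,0],[0,0,0],0.86],[[0.09,-0.05,0],[0,0,0],0.86],[[0,0,0],[0,0,0],0.86]]'
python3 - <<'E'
from arc import *
err(0,.547)
f=shot('side','j');T=shot('top','j')
c=f['pixels'][90:250,120:300]
cv2.imwrite(f'pics/j_side_z.png',cv2.resize(c,None,fx=3.3,fy=3.3,interpolation=cv2.INTER_CUBIC)[:600])
for th in [0,.03,.06]:
    b=W(p,[barl(th,-.06)]); c=[W(p,[[-.17*np.cos(th)+z*np.sin(th),-.08,.17*np.sin(th)+z*np.cos(th)]])[0] for z in (0,.008)]
    print(th,'bar end',proj(f,b).round(1),'lid corner bot/top',proj(f,c).round(1).tolist())
E
```

```text
time_s: 11.5
tool_pos: [0.4496, 0.1444, 0.1128]
eef_rot: [1.384, 0.843, -0.751]
ft_force: [-7.7, 3.2, -2.0]
width: 0.143
time_s: 11.8
tool_pos: [0.4493, 0.1444, 0.1105]
eef_rot: [1.384, 0.843, -0.752]
ft_force: [-9.4, 2.8, -0.2]
width: 0.141
err tool cm [-0.51  0.51  0.02] rot [-0.007  0.005  0.006] q [ 0.233  0.024  2.305 -0.306  0.291  0.438] f [-9.4  2.8 -0.2] 0.1406729906255248
0 bar end [[189.5 186.7]] lid corner bot/top [[208.6, 197.9], [208.3, 195.1]]
0.03 bar end [[189.6 184.3]] lid corner bot/top [[208.5, 196.1], [208.2, 193.2]]
0.06 bar end [[189.8 181.9]] lid corner bot/top [[208.4, 194.2], [208.3, 191.3]]
```

View pics/j_side_z.png

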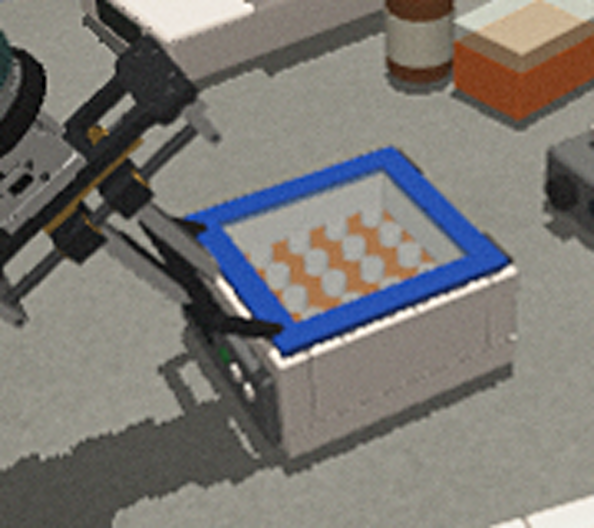

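The bar seems to be about 6 mm nearer the robot than the model says: the front finger is pushing it back and holding it up slightly. I'll ease the tool back toward the robot in 1 mm rows.

```bash
python3 -m creep '[[[-0.05,-0.09,0],[0,0,0],0.86],[[-0.05,-0.09,0],[0,0,0],0.86],[[0,0,0],[0,0,0],0.86]]'
python3 -m creep '[[[-0.05,-0.09,0],[0,0,0],0.86],[[-0.05,-0.09,0],[0,0,0],0.86],[[0,0,0],[0,0,0],0.86]]'
python3 -m creep '[[[-0.05,-0.09,0],[0,0,0],0.86],[[-0.05,-0.09,0],[0,0,0],0.86],[[0,0,0],[0,0,0],0.86]]'
python3 - <<'E'
from arc import *
err(0,.547)
f=shot('side','k')
c=f['pixels'][140:220,160:280]
cv2.imwrite(f'pics/k_side_z.png',cv2.resize(c,None,fx=6,fy=6,interpolation=cv2.INTER_CUBIC)[:600])
E
```

```text
time_s: 12.2
tool_pos: [0.4494, 0.1445, 0.1119]
eef_rot: [1.385, 0.841, -0.748]
ft_force: [-5.8, 0.9, -1.3]
width: 0.137
time_s: 12.5
tool_pos: [0.4493, 0.1447, 0.1133]
eef_rot: [1.387, 0.838, -0.745]
ft_force: [-1.5, -0.5, -2.6]
width: 0.142
time_s: 12.8
tool_pos: [0.4473, 0.1448, 0.1134]
eef_rot: [1.387, 0.838, -0.744]
ft_force: [0.0, 0.3, -0.4]
width: 0.141
err tool cm [-0.15  0.54  0.07] rot [-0.007  0.004 -0.003] q [ 0.236  0.014  2.31  -0.315  0.287  0.448] f [ 0.   0.3 -0.4] 0.1414690214367752
```

View pics/k_side_z.png

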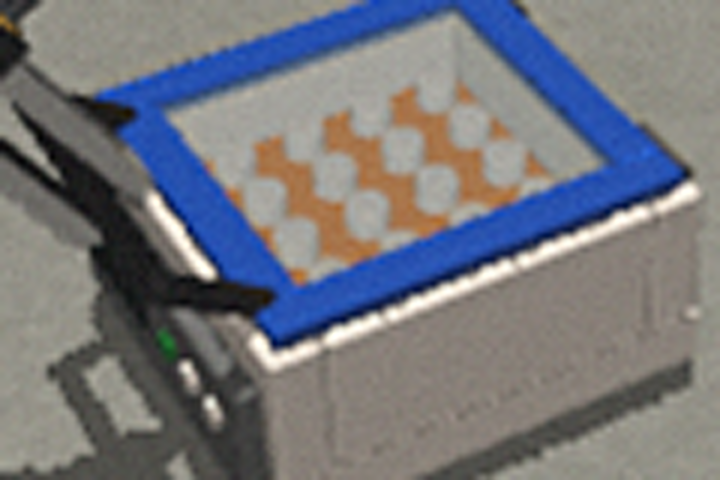

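Contact force is down to about zero, and the lid corner at (204.5,197) sits on the rim line. Pressing down lightly to confirm.

```bash
python3 -m creep '[[[0.09,-0.05,0],[0,0,0],0.86],[[0.09,-0.05,0],[0,0,0],0.86],[[0,0,0],[0,0,0],0.86]]'
python3 -m creep '[[[0.09,-0.05,0],[0,0,0],0.86],[[0.09,-0.05,0],[0,0,0],0.86],[[0,0,0],[0,0,0],0.86]]'
python3 - <<'E'
from arc import *
err(0,.547)
f=shot('side','l')
c=f['pixels'][140:220,160:280]
cv2.imwrite(f'pics/l_side_z.png',cv2.resize(c,None,fx=6,fy=6,interpolation=cv2.INTER_CUBIC)[:600])
a=cv2.cvtColor(f['pixels'],6).astype(float);b=cv2.cvtColor(pickle.load(open('k_side.pkl','rb'))['pixels'],6).astype(float)
w=np.s_[145:205,215:270]
print('lid shift px',cv2.phaseCorrelate(b[w],a[w]))
E
```

```text
time_s: 13.15
tool_pos: [0.4472, 0.1447, 0.111]
eef_rot: [1.387, 0.839, -0.745]
ft_force: [1.3, 0.7, 1.0]
width: 0.14
time_s: 13.45
tool_pos: [0.448, 0.145, 0.1095]
eef_rot: [1.388, 0.838, -0.743]
ft_force: [3.0, 0.7, 3.1]
width: 0.142
err tool cm [-0.53  0.68  0.08] rot [-0.007  0.003 -0.004] q [ 0.235  0.023  2.317 -0.332  0.271  0.466] f [3.  0.7 3.1] 0.1418060022996047
lid shift px ((-0.010486972518283011, 0.058833021201895264), 0.9828600614329649)
```

View pics/l_side_z.png

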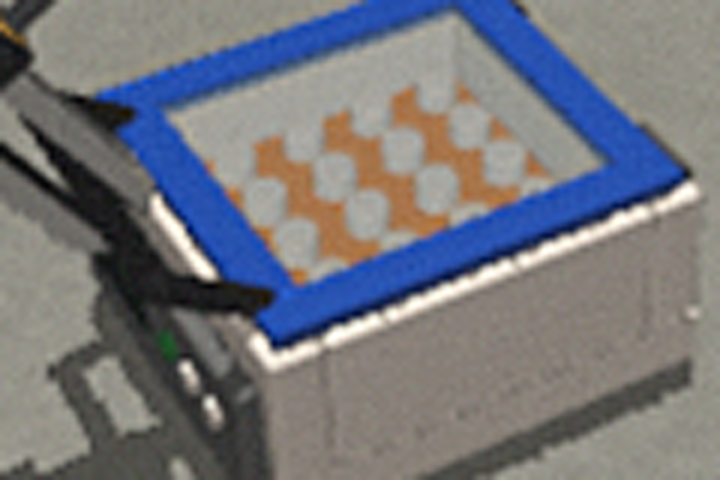

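Pressing with 3 N does not move the lid (shift 0.06 px), so it is shut. Now unloading, opening and backing out.

```bash
python3 -m creep '[[[-0.09,0.05,0],[0,0,0],0.86],[[-0.09,0.05,0],[0,0,0],0.86],[[0,0,0],[0,0,0],0.6],[[0,0,0],[0,0,0],0.6],[[0,0,0],[0,0,0],0.6]]'
python3 -m creep '[[[0,0,0],[0,0,0],0.6],[[0,0,0],[0,0,0],0.6]]'
python3 - <<'E'
from arc import *
err(0,.547)
f=shot('side','m')
c=f['pixels'][120:220,130:280]
cv2.imwrite(f'pics/m_side_z.png',cv2.resize(c,None,fx=5,fy=5,interpolation=cv2.INTER_CUBIC)[:600])
E
```

```text
time_s: 14.0
tool_pos: [0.445, 0.144, 0.1095]
eef_rot: [1.385, 0.841, -0.749]
ft_force: [0.3, 0.6, -0.2]
width: 0.361
time_s: 14.2
tool_pos: [0.446, 0.1443, 0.1102]
eef_rot: [1.386, 0.84, -0.747]
ft_force: [-0.5, -0.7, -0.2]
width: 0.401
err tool cm [-0.36  0.81  0.03] rot [-0.007  0.005  0.   ] q [ 0.236  0.019  2.315 -0.323  0.281  0.457] f [-0.5 -0.7 -0.2] 0.4009357655740236
```

View pics/m_side_z.png

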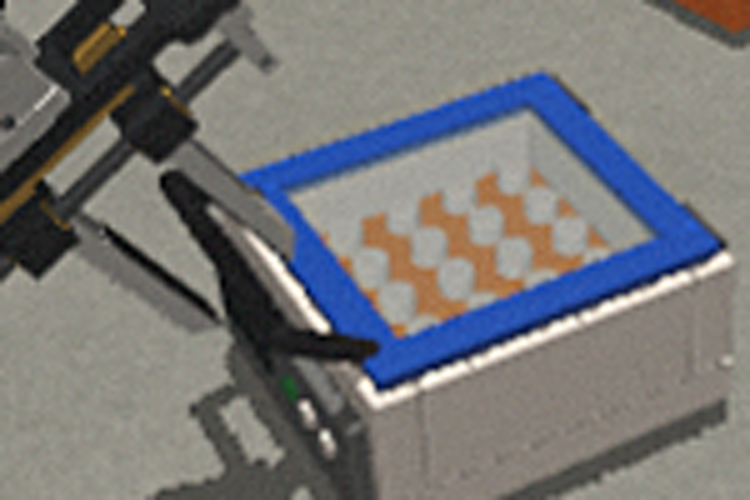

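Fingers are open and clear on both sides of the bar, and the cover stays down. Backing out along the tool axis.

```bash
python3 -m creep '[[[-1,0,0],[0,0,0],0.6],[[-1,0,0],[0,0,0],0.6],[[-2,0,0],[0,0,0],0.6],[[-2,0,0],[0,0,0],0.6],[[-2,0,0],[0,0,0],0.6]]'
python3 -m creep '[[[-2,0,0],[0,0,0],0.6],[[-2,0,0],[0,0,0],0.6],[[-2,0,0],[0,0,0],0.6],[[0,0,0],[0,0,0],0.6]]'
python3 - <<'E'
from arc import *
err(0,.547)
f=shot('side','n');t=shot('top','n')
a=cv2.cvtColor(f['pixels'],6).astype(float);b=cv2.cvtColor(pickle.load(open('l_side.pkl','rb'))['pixels'],6).astype(float)
w=np.s_[145:205,215:270]
print('lid shift px',cv2.phaseCorrelate(b[w],a[w]))
for nm,x in (('side',f),('top',t)):
    o=pickle.load(open(f'a_{nm}.pkl','rb'))['pixels']
    w=np.s_[140:290,355:450] if nm=='side' else np.s_[95:155,315:405]
    print(nm,'other cover shift',cv2.phaseCorrelate(cv2.cvtColor(o,6).astype(float)[w],cv2.cvtColor(x['pixels'],6).astype(float)[w]))
E
```

```text
time_s: 14.75
tool_pos: [0.4042, 0.1416, 0.1792]
eef_rot: [1.386, 0.84, -0.747]
ft_force: [-0.2, -0.2, 0.1]
width: 0.399
time_s: 15.15
tool_pos: [0.3742, 0.1401, 0.2325]
eef_rot: [1.389, 0.837, -0.742]
ft_force: [0.2, -0.2, 0.3]
width: 0.402
err tool cm [13.83  0.52  0.1 ] rot [-0.007  0.003 -0.006] q [ 0.296 -0.282  2.17  -0.181  0.72   0.334] f [ 0.2 -0.2  0.3] 0.4019599285105454
lid shift px ((-0.14419244858525815, -0.06444696150610696), 0.9821267882005524)
side other cover shift ((-0.003583922307612397, -0.026053667876368536), 1.0412859287361294)
top other cover shift ((-0.014687526714595833, 0.021685463207791855), 1.0017867877618998)
```

View pics/n_side.png

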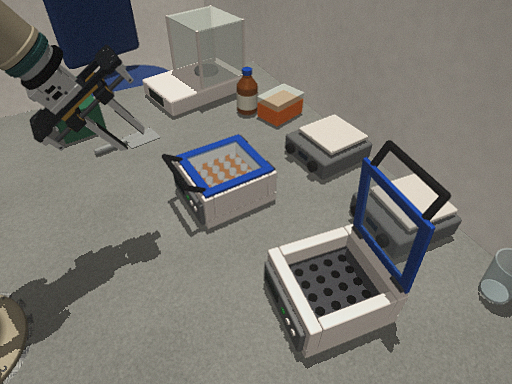

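View pics/n_top.png

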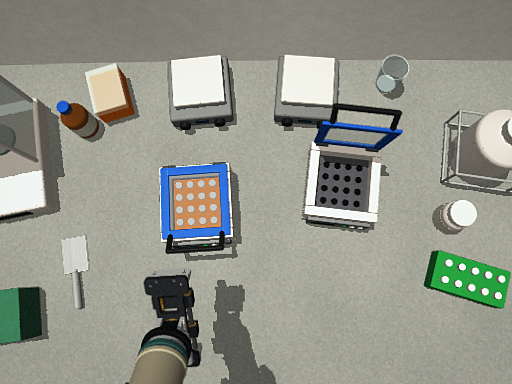

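The cover is shut at (225,165) in side and (196,205) in top. The empty heater's cover is unmoved and the gripper is clear. Handing in.

```bash
python3 -c "
from bench import ctrl
print(ctrl.close_job())"
```

```text
the job is handed in; nothing more can be done
None
```

The loaded heater's cover is shut and released, the empty heater's cover is still open as it was, and I handed the job in at about 15 s. I held the bar loosely between the fingers and lowered it along its arc in about 6 s. Then I opened the fingers and backed away.

**Checks:**
- **Cover shut:** a 3 N press downward moved the lid by only 0.06 px. After I let go it stayed within 0.15 px.
- **Empty heater:** its cover shifted less than 0.03 px in both views.
- **Hands off:** the force on the tool was about zero at the end, with the gripper clear of everything.

**One disagreement:** near shut, the bar turned out to be about 6 mm nearer the robot than my fit predicted. The front finger pushed against it sideways with up to about 10 N until I eased the tool back, and the lid then settled the last few millimetres.

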